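# Hook the butter dish out from under the snack-cup carousel

## Robot

A 7-joint arm with a two-finger parallel gripper is mounted at the origin on the work surface. World frame = base frame: x ahead of the robot, y to its left, z up, the work surface at z = 0. Lengths are in m, angles in rad, forces in N, time in s.
With the tool pointing down it reaches from about 0.425 to 0.95 m from the base axis. Payload 16.7 kg.
Tool frame: the origin (TCP) lies at the very end of the fingers, on their centre line; the grasp point (between the pads) lies 19 mm behind it; z points along the fingers, y is the line along which they close (so a half turn about z gives the same grasp; the last joint's range is limited). The gripper opens to 94 mm and grips with 3 to 60 N. Pads are 16 mm wide; open, the fingers measure 119 mm over their backs; the gripper's body (75 mm by 177 mm) begins 78 mm behind the grasp point.
Start: joints at [-1.46, 0.426, 0.074, 1.606, -0.034, 1.111, -0.067], TCP at [0.174, 0.652, 0.177] pointing down, gripper open.
Joint ranges: [-2.85, 2.85], [-0.5, 2.14], [-1.23, 1.37], [0.21, 2.46], [-1.02, 4.16], [0.16, 2.05], [-2.73, 2.73]. Speed limits (rad/s): [1.89, 1.89, 2.39, 2.39, 3.01, 3.01, 3.01].

## Interface

Orientations are given as a unit quaternion [w, x, y, z].
In Python, from plant import readout, imaging, job gives the robot as it stands. The module is installed in compiled form; this text tells all that it offers.
- The arm moves only by the shell command python3 -m pendant 'ROWS' [FORCE]. ROWS is JSON, a list of rows, each an object of numbers: "fingers": the finger opening in mm, from 0 to 94; "tx", "ty", "tz": the shift along the tool's x, y, z in mm; "wx", "wy", "wz": the turn, a rotation vector about the tool's x, y, z in rad. A call has exactly 10 rows; each row is the pose to reach, as a shift and turn from the pose commanded when the call began, along the tool's axes at that moment; what a row does not reach only later rows make up. A row lasts 1/10 s, in which the tool goes at most 50 mm and 8.59 degrees, less where a joint would pass 70% of its speed; a pose out of reach is approached as far as the arm can. A call with a gripper value outside its range is refused whole. The fingers move at their own pace and stop on an object; FORCE is the grip in N (left out, the last holds). Time passes only in rows, so rows that repeat a pose let the fingers close, or fill a call up. It gives the time, the measured TCP pose, the force, the opening and the grip force at its end, in the units of the state.
- readout.sense(): the state, without advancing time (a new reading comes with each control period).
- imaging.camera(name): name is "scene" or "top" or "wrist"; returns (picture, depth): 480x640x3 uint8, red, green, blue; 480x640 float32, m along the optical axis (not along the pixel's ray), 0 where there is no reading.
- imaging.calibration(name): a dict with "mtx" (3x3 intrinsics, pixels), "world_to_cam" (4x4, takes a point from world to camera coordinates). Camera axes: x right, y down, z forward; pixel columns grow to the right and rows downward; lengths in m; the calibration is good to about 2 mm. A picture is of the moment at which its call begins: read the wrist's pose just before it. calibration takes no time and is no camera call; for the wrist camera it gives the pose at the moment of the call.
- job.job_done(): hands the job in; it is judged then, once.
The state is a dict: "clock": time; "qpos": joint angles; "joint_velocities": joint speeds; "tau": joint torques, N m; "ee_pos": TCP position; "tool_rot": TCP orientation; "wrist_force": force on the tool from outside, world axes, zero at the start; "moment": the same for the moment, N m; "opening": finger opening in m; "finger_force": force on a finger pad.
Only numpy, scipy, OpenCV 4.12 (cv2) and the standard library are available. Lean on these libraries where they do the work, as an engineer would, in place of code of your own. Each camera call takes 0.05 s, during which the arm holds its last target. There are 200 camera calls.

## Task

The butter dish has ended up under the snack-cup carousel. Take the pull hook from its rest, put its prong down through the dish's loop handle and drag the dish, lid on and without lifting or tipping it or touching it with the gripper, until it stands wholly on the lime green trivet; then lay the hook back across both saddles of its rest with its prong hanging down. Do not turn the carousel or disturb the mug, jar or loose snack cup.

Things in the scene. Friction and masses are not known exactly. Their poses are not given: they have to be found in the camera images.
- hook_grip (a point): Centre of the pull hook's pale wooden handle, where to grip: bar 140 long (hook's x), 16 wide (y), 18 high (z). A chrome rod runs on from its +x end and at x = +110 bends straight down as a round prong 8 in diameter, tip 59 below this point. About 0.11 kg, balanced near here. Starts level across the rest, prong hanging; x points to the prong, z up.
- hook_tip (a point): Lowest point of the hook's prong: (110, 0, -59) mm from hook_grip in the hook's axes.
- rest_seat (a point): Dark wooden rest, fixed: base 130 x 80 x 10 and two saddles 12 thick at x = -45 and +45, flat at height 70, with 16 high lips leaving 48 between them for the 16 wide handle. This point is midway between the saddles, 79 above the counter: where hook_grip is with the hook home. x along the lying handle. 78 free between the saddles for fingers.
- dish: Round white butter dish, outer diameter 110 at the rim, 20 high, standing on the counter; origin at the centre of its underside, z up. A chrome loop handle stands out on its -x side. Loose, about 0.46 kg with the lid; slides on the counter, and trails behind when pulled by the loop.
- dish_loop (a point): Centre of the opening of the dish's loop handle: 74 from the dish's centre along its -x, 30 above the counter. The loop is level, of 8 diameter bar; opening about 36 long (dish x, between dish wall and loop's end) by 32 wide (dish y). The prong goes down through it; its tip can go to about 10 above the counter. Axes as the dish's.
- lid: Blue domed ceramic lid with a knob, 82 diameter, 62 high, resting loose on the dish's inner floor (10 above the counter) inside its rim, with about 5 of play; top 72 above the counter. Origin at the centre of its underside.
- trivet: Lime green round silicone trivet, 200 diameter, fixed, about 2 thick and no obstacle: the dish slides over it as over the counter. Origin at its centre, on the counter.
- carousel: Chrome carousel, fixed: foot 130 diameter, 12 high, post 300 high. Origin at the foot's centre, on the counter; the dish starts on its -x side, about 135 from the post. A free-turning crown carries six hanging snack cups, 64 diameter, centres 130 from the post, at heights 132 to 200; nothing reaches beyond 165 from the post.
- crown_cup (a point): Centre of the orange snack cup hanging on the carousel; moves if the crown is turned.
- mug: Blue mug, 80 diameter, 92 high, a bystander; origin at the centre of its underside.
- jar: Amber jar, 84 diameter, 130 high, a bystander; origin at the centre of its underside.
- snackcup: Light blue plastic snack cup standing loose on the counter, 68 diameter, 70 high, a bystander; origin at the centre of its underside.
There are look-alikes about, which are no part of the job. What is shaped like the part that bears rest_seat but purple is not meant.

How it is judged:
By the outcome, as a careful person would: the job done as asked, in the order asked, and still so for the second after the job is handed in, with the robot touching nothing.
It also fails if it takes over 50 s, if anything falls off the work surface, if the arm or the gripper's body presses on something with over 40 N, if the wrist force passes 120 N, or if a joint passes its speed limit or range.

## Working session

There is one attempt and no reset: what is moved stays moved. The work goes in short steps, Python scripts to look and compute and a shell command to move; the robot and the scene stay as the last step left them, time stands still between calls to the robot, and variables do not carry over. Pictures are saved under pics/ and viewed, at most 10 in all, crops included, and the job is handed in when it is done.

```bash
mkdir -p pics; cat > h.py <<'E'
import numpy as np, cv2
from plant import readout, imaging, job
from scipy.spatial.transform import Rotation as R
def snap(n,f):
    c=imaging.calibration(n); p,d=imaging.camera(n)
    cv2.imwrite(f'pics/{f}.png',p[:,:,::-1]); np.savez(f'pics/{f}.npz',p=p,d=d,m=c['mtx'],T=c['world_to_cam'])
def load(f): return np.load(f'pics/{f}.npz')
def cloud(f):
    z=load(f); d=z['d']; v,u=np.mgrid[:480,:640]; m=z['m']
    P=np.stack([(u-m[0,2])/m[0,0]*d,(v-m[1,2])/m[1,1]*d,d],-1)
    T=np.linalg.inv(z['T']); W=P@T[:3,:3].T+T[:3,3]; W[d==0]=np.nan
    return W
def state():
    s=readout.sense(); q=s['tool_rot']; r=R.from_quat([q[1],q[2],q[3],q[0]])
    return s,r
E
python3 - <<'E'
from h import *
snap('top','top1'); snap('scene','scene1')
s,r=state(); print(s['clock'],s['ee_pos'],r.as_matrix().round(3).tolist(),s['opening'])
E
```

```text
0.1 [0.17399297 0.6517524  0.17667801] [[-0.966, 0.258, -0.0], [0.258, 0.966, -0.001], [-0.0, -0.001, -1.0]] 0.0935259236701278
```

View pics/top1.png

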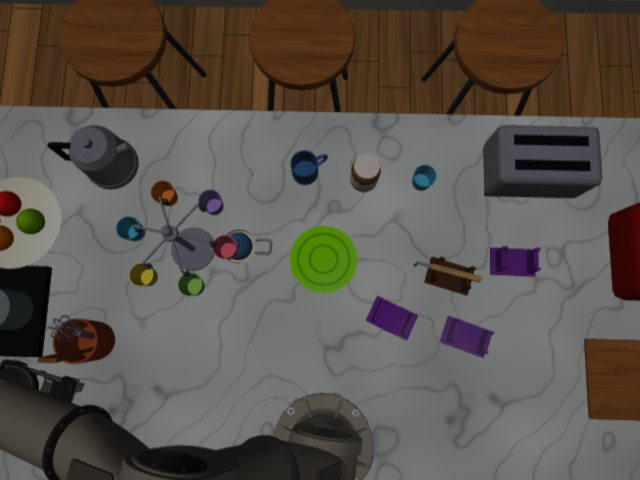

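View pics/scene1.png

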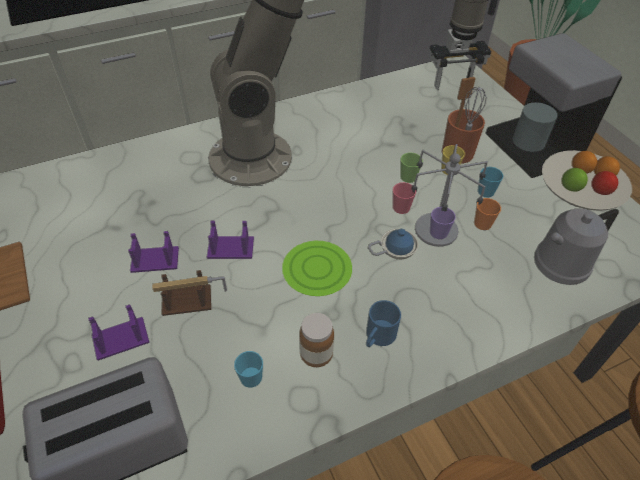

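The dark rest carrying the hook is at top (450,275). The purple rests at (392,317), (467,337) and (514,262) are look-alikes. The dish is at (238,246), with its loop at (264,247) pointing to the trivet at (323,259). I'll confirm this in one enlarged crop and measure.

```bash
python3 - <<'E'
from h import *
z=load('top1'); im=z['p'][:,:,::-1]
a=cv2.resize(im[205:285,200:300],None,fx=5,fy=5,interpolation=cv2.INTER_CUBIC)[:,:,:]
b=cv2.resize(im[245:305,405:495],None,fx=5,fy=5,interpolation=cv2.INTER_CUBIC)
o=np.zeros((560,800,3),np.uint8); 
a=cv2.resize(im[215:280,200:290],(540,390)[::1] if 0 else (396,286),interpolation=cv2.INTER_CUBIC)
b=cv2.resize(im[250:300,410:490],(800,500),interpolation=cv2.INTER_CUBIC)[:, :]
cv2.imwrite('pics/hookc.png',cv2.resize(im[250:298,410:490],(800,480),interpolation=cv2.INTER_CUBIC))
cv2.imwrite('pics/dishc.png',cv2.resize(im[216:276,200:280],(800,600),interpolation=cv2.INTER_CUBIC))
W=cloud('top1'); T=z['T']; print('cam',np.linalg.inv(T)[:3,3],z['m'][0,0])
hsv=cv2.cvtColor(im,cv2.COLOR_BGR2HSV)
X=W
def sel(m): return X[m&np.isfinite(X[...,0])]
g=(hsv[...,0]>35)&(hsv[...,0]<50)&(hsv[...,1]>150)&(hsv[...,2]>100)&(X[...,2]<.02)
p=sel(g); print('trivet',p.min(0),p.max(0),(p.min(0)+p.max(0))/2)
# hook: pts z>0.06 in rest area
v,u=np.mgrid[:480,:640]
box=(u>410)&(u<490)&(v>250)&(v<300)
p=sel(box&(X[...,2]>.078)&(X[...,2]<.1)); print('handle n',len(p),p.mean(0)); 
xy=p[:,:2]; c=cv2.minAreaRect((xy*1000).astype(np.float32)); print(c)
p=sel(box&(X[...,2]>.005)&(X[...,2]<.016)); print('base',cv2.minAreaRect((p[:,:2]*1000).astype(np.float32)))
for n,(a,b) in dict(dishlid=(238,243),loop=(264,247),post=(169,230),mug=(305,168),jar=(366,170),cup=(424,177),hooktip=(418,265),hookend=(480,279)).items():
    print(n,X[b,a],z['d'][b,a])
dd=(u>215)&(u<280)&(v>220)&(v<270)
p=sel(dd&(X[...,2]>.015)&(X[...,2]<.04)); print('dish',len(p),p.min(0),p.max(0))
E
```

```text
cam [0.29619486 0.00558531 1.60522255] 548.2562349308183
trivet [ 0.42398728 -0.08790482 -0.0117482 ] [0.62234313 0.10801898 0.01629549] [0.5231652  0.01005708 0.00227364]
handle n 421 [ 0.48385196 -0.35228875  0.08679395]
((487.19232177734375, -340.4344482421875), (181.8048858642578, 64.91242980957031), 74.5674057006836)
base ((483.34368896484375, -363.02923583984375), (141.02297973632812, 232.43862915039062), 1.3343682289123535)
dishlid [0.55198218 0.25256114 0.07032424] 1.5592027
loop [ 0.55367747  0.18609051 -0.00098498] 1.6287915
post [0.54293377 0.3870949  0.2935114 ] 1.3397402
mug [0.79573888 0.0708948  0.01370708] 1.6551471
jar [ 0.75859393 -0.10476379  0.12582419] 1.5358673
cup [ 0.77807599 -0.28879863  0.00594616] 1.654778
hooktip [ 5.10738955e-01 -2.69934985e-01  3.70220144e-04] 1.6137048
hookend [ 0.46366431 -0.4245945   0.09246983] 1.5126792
dish 423 [0.50075169 0.16121585 0.01500294] [0.60623176 0.30395436 0.03997784]
```

View pics/hookc.png

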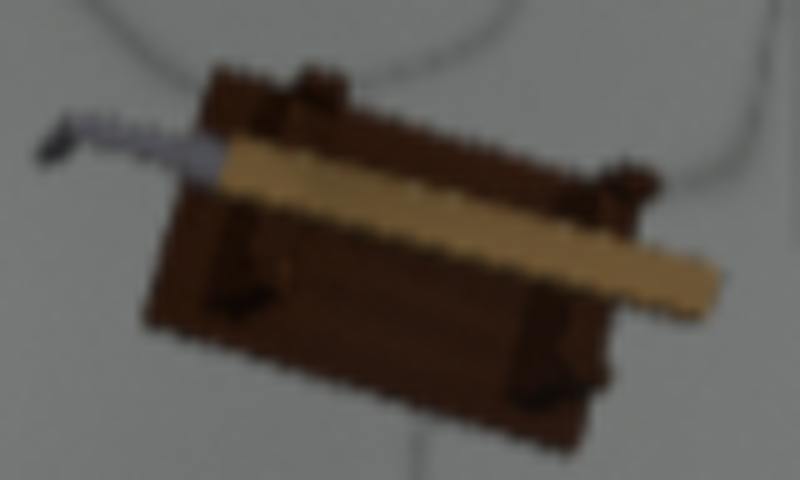

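View pics/dishc.png

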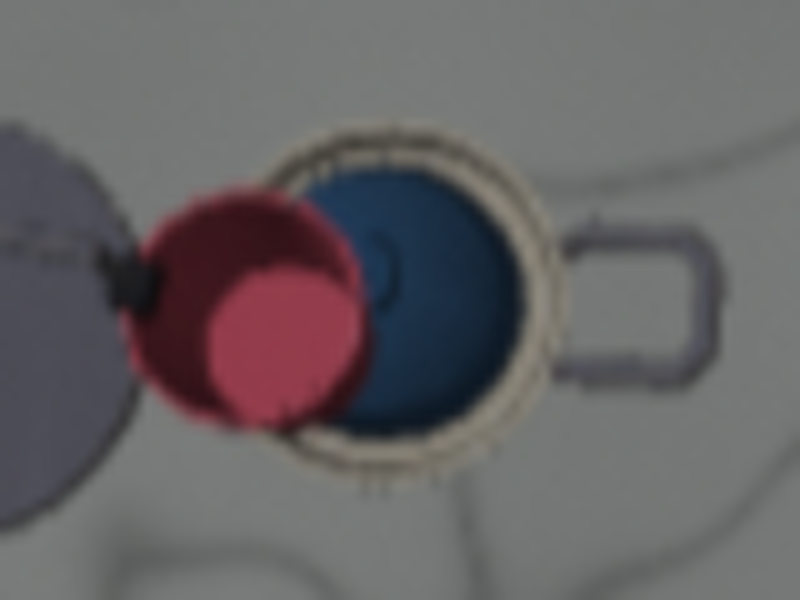

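The hook crop shows the handle ends at about (225,165) and (712,290), with the prong at (50,150), on the dark brown rest. The dish crop shows the rim centre at about (388,300), the loop opening centre at (628,308), and the red cup overhanging the far half.

```bash
cat >> h.py <<'E'
def px(f,u,v,zw):
    z=load(f); m=z['m']; T=np.linalg.inv(z['T']); r=T[:3,:3]@np.array([(u-m[0,2])/m[0,0],(v-m[1,2])/m[1,1],1]); c=T[:3,3]
    return c+r*(zw-c[2])/r[2]
E
python3 - <<'E'
from h import *
def cr(x,y,x0,y0,z): return px('top1',x0+(x+.5)/10-.5,y0+(y+.5)/10-.5,z)
A=cr(224,164,410,250,.088);B=cr(712,290,410,250,.088); print('ends',A,B,np.linalg.norm(A-B),'grip',(A+B)/2,np.degrees(np.arctan2(*(A-B)[1::-1])))
bx=[cr(*p,410,250,.010) for p in [(215,68),(640,170),(575,452),(145,322)]]
print('base',np.array(bx).round(4).tolist(),np.mean(bx,0))
print('bend',cr(62,122,410,250,.079),'tip',cr(48,153,410,250,.02))
D=cr(386,302,200,216,.02);L=cr(628,307,200,216,.03); Lo=cr(712,303,200,216,.034)
print('dish',D,'loop',L,np.linalg.norm((D-L)[:2]),np.degrees(np.arctan2(*(L-D)[1::-1])),Lo)
print('rim extents',[cr(*p,200,216,.02).round(4).tolist() for p in [(570,300),(390,122),(385,482)]])
W=cloud('top1');im=load('top1')['p']
r=W[232:258,212:240].reshape(-1,3); r=r[(r[:,2]>.1)]; print('redcup',r.min(0),r.max(0))
E
```

```text
ends [ 0.49730553 -0.29359336  0.088     ] [ 0.46546001 -0.42796781  0.088     ] 0.13809644683876696 grip [ 0.48138277 -0.36078059  0.088     ] 76.6673963234992
base [[0.5359, -0.3067, 0.01], [0.5088, -0.4302, 0.01], [0.4261, -0.4095, 0.01], [0.4608, -0.2855, 0.01]] [ 0.4829144  -0.35796517  0.01      ]
bend [ 0.50925085 -0.25020332  0.079     ] tip [ 0.50829611 -0.25597579  0.02      ]
dish [0.55220067 0.25980024 0.02      ] loop [0.55080738 0.18751489 0.03      ] 0.07229878195176158 -91.10423351345567 [0.55192575 0.16266865 0.034     ]
rim extents [[0.5541, 0.2058, 0.02], [0.606, 0.2614, 0.02], [0.499, 0.2574, 0.02]]
redcup [0.49221994 0.2369651  0.12701419] [0.55130804 0.29823922 0.23738569]
```

Measured: hook_grip is about (0.481,-0.361,0.079) with yaw about 77°, loop (0.551,0.187), dish (0.552,0.260), trivet (0.523,0.010). All of these agree with the given sizes. I'll lift first and swing over the carousel.

```bash
python3 -m pendant '[{"tz":-50},{"tz":-100,"wz":0.1},{"tz":-150,"wz":0.2},{"tz":-200,"wz":0.3},{"tz":-250,"wz":0.4},{"tx":-40,"ty":-30,"tz":-250,"wz":0.5},{"tx":-80,"ty":-60,"tz":-250,"wz":0.6},{"tx":-120,"ty":-90,"tz":-250,"wz":0.7},{"tx":-160,"ty":-120,"tz":-250,"wz":0.8},{"tx":-200,"ty":-150,"tz":-250,"wz":0.9}]'
cat > go.py <<'E'
import sys
from h import *
# target x y z ; az of tool y (deg) -> shift in tool axes mm, wz
s,r=state(); M=r.as_matrix(); t=np.array(list(map(float,sys.argv[1:4]))); a=np.radians(float(sys.argv[4]))
y=np.array([np.cos(a),np.sin(a),0]); z=np.array([0,0,-1.]); G=np.stack([np.cross(y,z),y,z],1)
print('t',round(s['clock'],2),'tcp',s['ee_pos'].round(4) if hasattr(s['ee_pos'],'round') else s['ee_pos'],'F',np.round(s['wrist_force'],1),'open',s['opening'],'q',np.round(s['qpos'],2))
print('shift',(M.T@(t-np.array(s['ee_pos']))*1000).round(1),'turn',R.from_matrix(M.T@G).as_rotvec().round(3))
E
python3 go.py .50 .1 .40 -13.3;python3 go.py .4815 -.361 .2 -13.3
```

```text
t 0.1 tcp [0.174  0.6518 0.1767] F [ 0.6  0.5 -0.3] open 0.0935259236701278 q [-1.46  0.43  0.07  1.61 -0.03  1.11 -0.07]
shift [-457.3 -449.3 -222.8] turn [-1.000e-03  1.000e-03  1.542e+00]
t 0.1 tcp [0.174  0.6518 0.1767] F [ 0.6  0.5 -0.3] open 0.0935259236701278 q [-1.46  0.43  0.07  1.61 -0.03  1.11 -0.07]
shift [-558.3 -899.2  -22.3] turn [-1.000e-03  1.000e-03  1.542e+00]validation failed for argument at $[0]...
```

```bash
python3 -m pendant '[{"fingers":94,"tx":0,"ty":0,"tz":-50,"wx":0,"wy":0,"wz":0},{"fingers":94,"tx":0,"ty":0,"tz":-100,"wx":0,"wy":0,"wz":0.1},{"fingers":94,"tx":0,"ty":0,"tz":-150,"wx":0,"wy":0,"wz":0.2},{"fingers":94,"tx":0,"ty":0,"tz":-200,"wx":0,"wy":0,"wz":0.3},{"fingers":94,"tx":0,"ty":0,"tz":-250,"wx":0,"wy":0,"wz":0.4},{"fingers":94,"tx":-40,"ty":-30,"tz":-250,"wx":0,"wy":0,"wz":0.5},{"fingers":94,"tx":-80,"ty":-60,"tz":-250,"wx":0,"wy":0,"wz":0.6},{"fingers":94,"tx":-120,"ty":-90,"tz":-250,"wx":0,"wy":0,"wz":0.7},{"fingers":94,"tx":-160,"ty":-120,"tz":-250,"wx":0,"wy":0,"wz":0.8},{"fingers":94,"tx":-200,"ty":-150,"tz":-250,"wx":0,"wy":0,"wz":0.9}]'
python3 go.py .50 .1 .40 -13.3;python3 go.py .4815 -.361 .2 -13.3
```

```text
clock: 1.1
ee_pos: [0.3295, 0.4537, 0.4271]
tool_rot: [-0.0, 0.55, 0.835, -0.0]
wrist_force: [1.8, 0.1, 1.3]
opening: 0.0938
finger_force: 0.0
t 1.1 tcp [0.3295 0.4537 0.4271] F [1.8 0.1 1.3] open 0.0937975923009516 q [-1.35  0.11  0.33  1.5  -0.04  1.54 -0.61]
shift [-392.3   17.    27.1] turn [-0.     0.     0.638]
t 1.1 tcp [0.3295 0.4537 0.4271] F [1.8 0.1 1.3] open 0.0937975923009516 q [-1.35  0.11  0.33  1.5  -0.04  1.54 -0.61]
shift [-808.5 -182.   227.1] turn [-0.     0.     0.638]
```

```bash
python3 -m pendant '[{"fingers":94,"tx":-45,"ty":2,"tz":0,"wx":0,"wy":0,"wz":0},{"fingers":94,"tx":-90,"ty":4,"tz":0,"wx":0,"wy":0,"wz":0},{"fingers":94,"tx":-135,"ty":6,"tz":0,"wx":0,"wy":0,"wz":0},{"fingers":94,"tx":-180,"ty":8,"tz":0,"wx":0,"wy":0,"wz":0.1},{"fingers":94,"tx":-225,"ty":10,"tz":0,"wx":0,"wy":0,"wz":0.2},{"fingers":94,"tx":-270,"ty":12,"tz":0,"wx":0,"wy":0,"wz":0.3},{"fingers":94,"tx":-315,"ty":14,"tz":0,"wx":0,"wy":0,"wz":0.4},{"fingers":94,"tx":-360,"ty":16,"tz":0,"wx":0,"wy":0,"wz":0.5},{"fingers":94,"tx":-400,"ty":18,"tz":0,"wx":0,"wy":0,"wz":0.6},{"fingers":94,"tx":-430,"ty":10,"tz":30,"wx":0,"wy":0,"wz":0.638}]'
python3 go.py .4815 -.361 .2 -13.3
```

```text
clock: 2.1
ee_pos: [0.5114, 0.063, 0.3992]
tool_rot: [0.001, 0.785, 0.62, 0.002]
wrist_force: [0.4, -0.2, -0.9]
opening: 0.094
finger_force: 0.0
t 2.1 tcp [0.5114 0.063  0.3992] F [ 0.4 -0.2 -0.9] open 0.09403991448613956 q [-0.94  0.    0.71  1.66 -0.    1.47 -0.47]
shift [-419.8   68.4  198.6] turn [ 0.004 -0.002 -0.002]
```

```bash
python3 -m pendant '[{"fingers":94,"tx":-45,"ty":7,"tz":15,"wx":0,"wy":0,"wz":0},{"fingers":94,"tx":-90,"ty":14,"tz":30,"wx":0,"wy":0,"wz":0},{"fingers":94,"tx":-135,"ty":21,"tz":45,"wx":0,"wy":0,"wz":0},{"fingers":94,"tx":-180,"ty":28,"tz":60,"wx":0,"wy":0,"wz":0},{"fingers":94,"tx":-225,"ty":36,"tz":80,"wx":0,"wy":0,"wz":0},{"fingers":94,"tx":-270,"ty":44,"tz":100,"wx":0,"wy":0,"wz":0},{"fingers":94,"tx":-315,"ty":52,"tz":120,"wx":0,"wy":0,"wz":0},{"fingers":94,"tx":-360,"ty":60,"tz":140,"wx":0,"wy":0,"wz":0},{"fingers":94,"tx":-395,"ty":66,"tz":160,"wx":0,"wy":0,"wz":0},{"fingers":94,"tx":-420,"ty":69,"tz":180,"wx":0,"wy":0,"wz":0}]'
python3 go.py .4815 -.361 .06 -13.3
python3 - <<'E'
from h import *
snap('wrist','w1')
E
```

```text
clock: 3.1
ee_pos: [0.4804, -0.3621, 0.2159]
tool_rot: [-0.0, 0.784, 0.621, -0.001]
wrist_force: [0.4, 0.4, 0.1]
opening: 0.0942
finger_force: 0.0
t 3.1 tcp [ 0.4804 -0.3621  0.2159] F [0.4 0.4 0.1] open 0.09423141748593013 q [-0.19  0.4   0.97  1.77 -0.36  1.16  0.66]
shift [  1.5   1.  155.9] turn [-0.001  0.001  0.002]
```

View pics/w1.png

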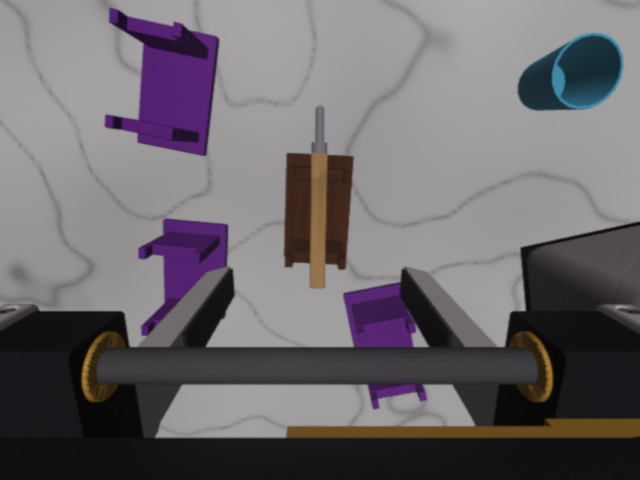

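The wrist view shows the handle between (319,152) and (317,288), parallel to the tool's x and centred between the fingers. The purple rests are clear of it.

```bash
python3 - <<'E'
from h import *
A=px('w1',319.3,152,.088);B=px('w1',317.3,287,.088);print(A,B,np.linalg.norm(A-B),(A+B)/2,np.degrees(np.arctan2(*(A-B)[1::-1])))
b=np.array([px('w1',*p,.01) for p in [(287,154),(353,157),(346,267),(286,264)]]);print(b,b.mean(0))
E
```

```text
[ 0.49874173 -0.29401377  0.088     ] [ 0.46536341 -0.42833083  0.088     ] 0.13840225136994067 [ 0.48205257 -0.3611723   0.088     ] 76.04446262574776
[[ 0.46150318 -0.28799952  0.01      ]
 [ 0.53665104 -0.30914432  0.01      ]
 [ 0.50011504 -0.44168949  0.01      ]
 [ 0.42614472 -0.42021643  0.01      ]] [ 0.48110349 -0.36476244  0.01      ]
```

```bash
python3 -m pendant '[{"fingers":94,"tx":1,"ty":1.5,"tz":40,"wx":0,"wy":0,"wz":0.01},{"fingers":94,"tx":1,"ty":1.5,"tz":80,"wx":0,"wy":0,"wz":0.01},{"fingers":94,"tx":1,"ty":1.5,"tz":115,"wx":0,"wy":0,"wz":0.01},{"fingers":94,"tx":1,"ty":1.5,"tz":145,"wx":0,"wy":0,"wz":0.01},{"fingers":94,"tx":1,"ty":1.5,"tz":156,"wx":0,"wy":0,"wz":0.01},{"fingers":94,"tx":1,"ty":1.5,"tz":156,"wx":0,"wy":0,"wz":0.01},{"fingers":60,"tx":1,"ty":1.5,"tz":156,"wx":0,"wy":0,"wz":0.01},{"fingers":30,"tx":1,"ty":1.5,"tz":156,"wx":0,"wy":0,"wz":0.01},{"fingers":0,"tx":1,"ty":1.5,"tz":156,"wx":0,"wy":0,"wz":0.01},{"fingers":0,"tx":1,"ty":1.5,"tz":156,"wx":0,"wy":0,"wz":0.01}]' 55
python3 go.py .4815 -.361 .06 -13.3
```

```text
clock: 4.15
ee_pos: [0.4836, -0.3589, 0.0621]
tool_rot: [0.0, 0.786, 0.618, 0.0]
wrist_force: [0.2, 0.1, 0.6]
opening: 0.0656
finger_force: 0.0
t 4.15 tcp [ 0.4836 -0.3589  0.0621] F [0.2 0.1 0.6] open 0.06563309571158193 q [-0.08  0.57  0.82  1.91 -0.53  0.89  0.78]
shift [-2.5 -1.5  2.1] turn [ 0.001  0.    -0.006]
```

```bash
python3 -m pendant '[{"fingers":0,"tx":0,"ty":0,"tz":0,"wx":0,"wy":0,"wz":0},{"fingers":0,"tx":0,"ty":0,"tz":0,"wx":0,"wy":0,"wz":0},{"fingers":0,"tx":0,"ty":0,"tz":0,"wx":0,"wy":0,"wz":0},{"fingers":0,"tx":0,"ty":0,"tz":0,"wx":0,"wy":0,"wz":0},{"fingers":0,"tx":0,"ty":0,"tz":0,"wx":0,"wy":0,"wz":0},{"fingers":0,"tx":0,"ty":0,"tz":0,"wx":0,"wy":0,"wz":0},{"fingers":0,"tx":0,"ty":0,"tz":0,"wx":0,"wy":0,"wz":0},{"fingers":0,"tx":0,"ty":0,"tz":0,"wx":0,"wy":0,"wz":0},{"fingers":0,"tx":0,"ty":0,"tz":0,"wx":0,"wy":0,"wz":0},{"fingers":0,"tx":0,"ty":0,"tz":0,"wx":0,"wy":0,"wz":0}]' 55
python3 go.py .4815 -.361 .06 -13.3
```

```text
clock: 5.15
ee_pos: [0.4831, -0.3589, 0.0613]
tool_rot: [0.0, 0.786, 0.618, -0.0]
wrist_force: [0.0, -0.0, 0.1]
opening: 0.0004
finger_force: 0.0
t 5.15 tcp [ 0.4831 -0.3589  0.0613] F [ 0.  -0.   0.1] open 0.0004033618692852639 q [-0.07  0.57  0.82  1.91 -0.54  0.89  0.78]
shift [-2.5 -1.   1.3] turn [-0.     0.    -0.006]
```

The fingers closed on nothing, so I need to look.

```bash
python3 - <<'E'
from h import *
snap('scene','s2'); snap('wrist','w2')
a=load('s2')['p'][200:350,80:280,::-1]; b=load('w2')['p'][:,:,::-1]
cv2.imwrite('pics/s2c.png',np.vstack([cv2.resize(a,(400,300),interpolation=3),cv2.resize(b,(400,300))]))
s,r=state();print(r.as_matrix().round(3))
E
```

```text
[[ 0.236  0.972 -0.   ]
 [ 0.972 -0.236 -0.   ]
 [-0.    -0.    -1.   ]]
```

View pics/s2c.png

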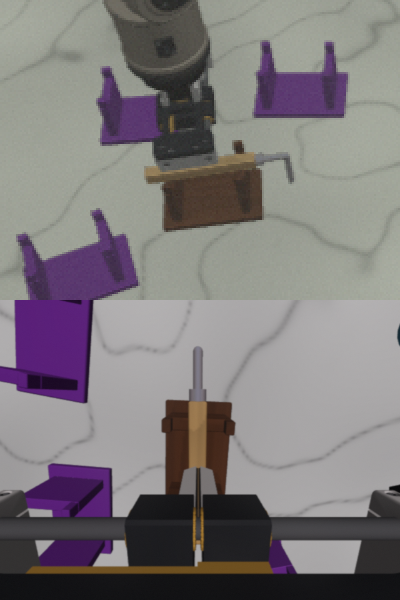

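The scene crop shows the gripper at the handle with the hook still level on its rest. In the wrist view the handle runs into the closed fingers at about (198,470). I'll check heights using depth.

```bash
python3 - <<'E'
from h import *
def proj(f,p):
    z=load(f); c=z['T']@np.r_[p,1]; q=z['m']@c[:3]; return (q[:2]/q[2]).round(1),c[2].round(4)
for f,p in (('w1',[.4804,-.3621,.2159]),('w2',[.4831,-.3589,.0613]),('s2',[.4831,-.3589,.0613]),('s2',[.4815,-.361,.088]),('w2',[.4815,-.361,.088])): print(f,proj(f,p))
W=cloud('w2')
for v in range(150,400,15): print(v,W[v,317].round(4),load('w2')['p'][v,317])
c=np.linalg.inv(load('w2')['T'])[:3,3];print('cam',c)
W=cloud('s2')
for u,v in [(160,286),(175,284),(190,281),(200,279),(170,279),(180,276)]: print(u,v,W[v,u].round(4),load('s2')['p'][v,u])
W=cloud('w1')
for v in range(150,300,15): print(v,W[v,318].round(4))
E
```

```text
w1 (array([316.7, 266.1]), np.float64(0.218))
w2 (array([316.8, 266.1]), np.float64(0.2179))
s2 (array([182.9, 288.1]), np.float64(1.4238))
s2 (array([180.1, 281.8]), np.float64(1.4038))
w2 (array([314.9, 285.6]), np.float64(0.1927))
150 [ 0.5002 -0.2888  0.0855] [123 120 133]
165 [ 0.4985 -0.2962  0.0867] [152 119  79]
180 [ 0.4966 -0.3037  0.0871] [151 119  78]
195 [ 0.4947 -0.3115  0.0864] [151 118  77]
210 [ 0.4929 -0.3193  0.0868] [135 104  68]
225 [ 0.4909 -0.3271  0.0878] [136 105  69]
240 [ 0.489  -0.3353  0.0877] [140 108  70]
255 [ 0.4868 -0.3441  0.0864] [142 110  71]
270 [ 0.4851 -0.3511  0.0911] [69 55 41]
285 [ 0.4852 -0.3507  0.1135] [68 55 40]
300 [ 0.4845 -0.3537  0.1241] [67 53 39]
315 [ 0.4829 -0.3601  0.1258] [69 55 41]
330 [ 0.4815 -0.366   0.1287] [69 54 39]
345 [ 0.4736 -0.3985  0.0872] [71 56 42]
360 [ 0.4896 -0.3322  0.2027] [64 63 64]
375 [ 0.489  -0.3348  0.2042] [64 63 66]
390 [ 0.4661 -0.4296  0.0865] [140 115  86]
cam [ 0.50003245 -0.28912114  0.26788446]
160 286 [ 0.4745 -0.4111  0.0897] [142 125  90]
175 284 [ 0.4822 -0.3746  0.0872] [137 120  88]
190 281 [ 0.4912 -0.3371  0.0901] [134 116  84]
200 279 [ 0.4946 -0.3117  0.0889] [139 120  85]
170 279 [ 0.5652 -0.3839  0.2156] [91 91 88]
180 276 [ 0.5719 -0.3609  0.2225] [41 41 39]
150 [ 0.498  -0.2919  0.0859]
165 [ 0.4948 -0.3056  0.0867]
180 [ 0.4915 -0.3196  0.0864]
195 [ 0.4882 -0.3338  0.0879]
210 [ 0.4847 -0.3487  0.086 ]
225 [ 0.4812 -0.3636  0.0863]
240 [ 0.4777 -0.3787  0.0871]
255 [ 0.4741 -0.3943  0.0871]
270 [ 0.4703 -0.4105  0.0866]
285 [ 0.4664 -0.4271  0.0861]
```

```bash
python3 - <<'E'
from h import *
for f in('w1','w2'):
    d=load(f)['d'];W=cloud(f);p=load(f)['p']
    for v in (262,270,276,285,300,320): print(f,v,[(u,round(float(d[v,u]),3),W[v,u].round(3).tolist()) for u in ((215,225,412,422) if f=='w1' else (290,300,308,327,335,345))])
cv2.imwrite('pics/w2c.png',cv2.resize(load('w2')['p'][140:400,200:440,::-1],(554,600),interpolation=2))
E
```

```text
w1 262 [(215, 0.434, [0.338, -0.397, 0.01]), (225, 0.437, [0.35, -0.401, 0.007]), (412, 0.446, [0.586, -0.459, -0.002]), (422, 0.445, [0.599, -0.461, -0.0])]
w1 270 [(215, 0.184, [0.429, -0.341, 0.248]), (225, 0.183, [0.435, -0.342, 0.25]), (412, 0.182, [0.532, -0.364, 0.251]), (422, 0.448, [0.597, -0.473, -0.001])]
w1 276 [(215, 0.174, [0.432, -0.341, 0.259]), (225, 0.178, [0.435, -0.343, 0.255]), (412, 0.173, [0.53, -0.364, 0.259]), (422, 0.173, [0.535, -0.365, 0.26])]
w1 285 [(215, 0.162, [0.435, -0.341, 0.271]), (225, 0.174, [0.436, -0.346, 0.26]), (412, 0.168, [0.528, -0.365, 0.266]), (422, 0.161, [0.531, -0.364, 0.272])]
w1 300 [(215, 0.158, [0.435, -0.347, 0.277]), (225, 0.174, [0.434, -0.354, 0.262]), (412, 0.167, [0.526, -0.372, 0.268]), (422, 0.151, [0.528, -0.366, 0.283])]
w1 320 [(215, 0.156, [0.434, -0.355, 0.28]), (225, 0.466, [0.322, -0.483, -0.001]), (412, 0.38, [0.559, -0.495, 0.077]), (422, 0.151, [0.526, -0.374, 0.286])]
w2 262 [(290, 0.272, [0.459, -0.368, 0.009]), (300, 0.272, [0.467, -0.37, 0.01]), (308, 0.191, [0.481, -0.347, 0.087]), (327, 0.19, [0.491, -0.349
[... 553 characters left out ...]
2 285 [(290, 0.278, [0.454, -0.387, 0.009]), (300, 0.163, [0.478, -0.348, 0.116]), (308, 0.163, [0.481, -0.349, 0.115]), (327, 0.163, [0.49, -0.351, 0.115]), (335, 0.162, [0.494, -0.352, 0.116]), (345, 0.278, [0.497, -0.398, 0.008])]
w2 300 [(290, 0.146, [0.474, -0.347, 0.133]), (300, 0.145, [0.478, -0.348, 0.134]), (308, 0.146, [0.482, -0.349, 0.133]), (327, 0.147, [0.49, -0.351, 0.132]), (335, 0.146, [0.493, -0.351, 0.134]), (345, 0.145, [0.497, -0.352, 0.134])]
w2 320 [(290, 0.079, [0.485, -0.325, 0.196]), (300, 0.08, [0.487, -0.326, 0.195]), (308, 0.08, [0.489, -0.326, 0.195]), (327, 0.08, [0.493, -0.327, 0.195]), (335, 0.08, [0.495, -0.328, 0.195]), (345, 0.079, [0.497, -0.328, 0.196])]
```

View pics/w2c.png

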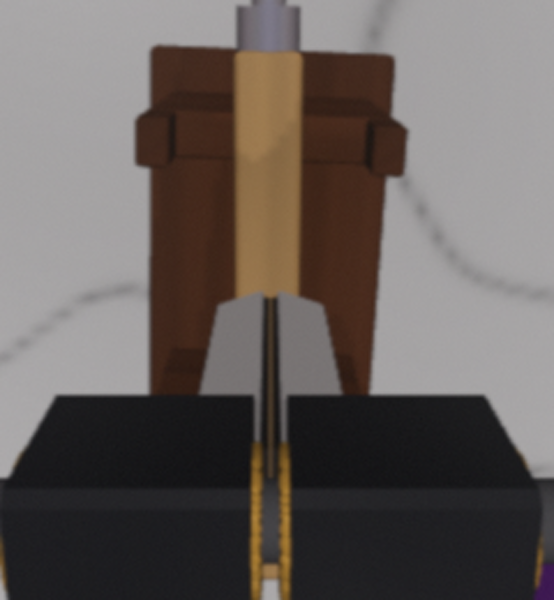

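The closed fingertips are really at z of about 0.091 while the TCP reads 0.061, so the reported TCP lies about 30 mm past the real finger ends. The fingers closed just above the handle and nothing was disturbed. I'll open them, go 31 mm lower and close again.

```bash
python3 -m pendant '[{"fingers":70,"tx":-2,"ty":0,"tz":0,"wx":0,"wy":0,"wz":0},{"fingers":70,"tx":-2,"ty":0,"tz":0,"wx":0,"wy":0,"wz":0},{"fingers":70,"tx":-2,"ty":0,"tz":0,"wx":0,"wy":0,"wz":0},{"fingers":70,"tx":-2,"ty":0,"tz":0,"wx":0,"wy":0,"wz":0},{"fingers":70,"tx":-2,"ty":0,"tz":0,"wx":0,"wy":0,"wz":0},{"fingers":70,"tx":-2,"ty":0,"tz":0,"wx":0,"wy":0,"wz":0},{"fingers":70,"tx":-2,"ty":0,"tz":8,"wx":0,"wy":0,"wz":0},{"fingers":70,"tx":-2,"ty":0,"tz":16,"wx":0,"wy":0,"wz":0},{"fingers":70,"tx":-2,"ty":0,"tz":24,"wx":0,"wy":0,"wz":0},{"fingers":70,"tx":-2,"ty":0,"tz":31,"wx":0,"wy":0,"wz":0}]' 55
python3 -m pendant '[{"fingers":0,"tx":0,"ty":0,"tz":0,"wx":0,"wy":0,"wz":0},{"fingers":0,"tx":0,"ty":0,"tz":0,"wx":0,"wy":0,"wz":0},{"fingers":0,"tx":0,"ty":0,"tz":0,"wx":0,"wy":0,"wz":0},{"fingers":0,"tx":0,"ty":0,"tz":0,"wx":0,"wy":0,"wz":0},{"fingers":0,"tx":0,"ty":0,"tz":0,"wx":0,"wy":0,"wz":0},{"fingers":0,"tx":0,"ty":0,"tz":0,"wx":0,"wy":0,"wz":0},{"fingers":0,"tx":0,"ty":0,"tz":0,"wx":0,"wy":0,"wz":0},{"fingers":0,"tx":0,"ty":0,"tz":0,"wx":0,"wy":0,"wz":0},{"fingers":0,"tx":0,"ty":0,"tz":0,"wx":0,"wy":0,"wz":0},{"fingers":0,"tx":0,"ty":0,"tz":0,"wx":0,"wy":0,"wz":0}]' 55
python3 go.py .4825 -.361 .03 -13.3
```

```text
clock: 6.25
ee_pos: [0.4824, -0.3607, 0.0292]
tool_rot: [-0.0, 0.786, 0.618, -0.0]
wrist_force: [0.5, -0.3, 0.2]
opening: 0.0698
finger_force: 0.0
clock: 7.25
ee_pos: [0.4827, -0.3608, 0.0303]
tool_rot: [0.0, 0.786, 0.618, 0.0]
wrist_force: [-0.9, 0.2, 2.7]
opening: 0.0153
finger_force: 55.0
t 7.25 tcp [ 0.4827 -0.3608  0.0303] F [-0.9  0.2  2.7] open 0.015296047134584094 q [-0.04  0.61  0.78  1.93 -0.57  0.84  0.81]
shift [-0.3 -0.1  0.3] turn [ 0.    -0.    -0.006]
```

The hook is gripped (opening 15.3 mm, home TCP 0.4827, -0.3608, 0.0303). Next I lift it and carry it towards the loop.

```bash
python3 -m pendant '[{"fingers":0,"tx":0,"ty":0,"tz":-20,"wx":0,"wy":0,"wz":0},{"fingers":0,"tx":0,"ty":0,"tz":-50,"wx":0,"wy":0,"wz":0},{"fingers":0,"tx":15,"ty":0,"tz":-80,"wx":0,"wy":0,"wz":0},{"fingers":0,"tx":50,"ty":-4,"tz":-90,"wx":0,"wy":0,"wz":-0.02},{"fingers":0,"tx":90,"ty":-8,"tz":-90,"wx":0,"wy":0,"wz":-0.05},{"fingers":0,"tx":130,"ty":-12,"tz":-90,"wx":0,"wy":0,"wz":-0.08},{"fingers":0,"tx":170,"ty":-16,"tz":-90,"wx":0,"wy":0,"wz":-0.11},{"fingers":0,"tx":210,"ty":-20,"tz":-90,"wx":0,"wy":0,"wz":-0.14},{"fingers":0,"tx":250,"ty":-24,"tz":-90,"wx":0,"wy":0,"wz":-0.17},{"fingers":0,"tx":290,"ty":-28,"tz":-90,"wx":0,"wy":0,"wz":-0.2}]' 55
python3 go.py .547 .0776 .11 -2
```

```text
clock: 8.25
ee_pos: [0.5237, -0.0707, 0.1203]
tool_rot: [-0.0, 0.72, 0.694, 0.0]
wrist_force: [-0.2, -0.2, -0.6]
opening: 0.0156
finger_force: 55.0
t 8.25 tcp [ 0.5237 -0.0707  0.1203] F [-0.2 -0.2 -0.6] open 0.015614011602422522 q [-0.72  0.36  0.9   2.03 -0.35  0.92  0.33]
shift [149.   17.8  10.3] turn [ 0.    -0.    -0.002]
```

```bash
python3 -m pendant '[{"fingers":0,"tx":25,"ty":3,"tz":0,"wx":0,"wy":0,"wz":0},{"fingers":0,"tx":55,"ty":6,"tz":0,"wx":0,"wy":0,"wz":0},{"fingers":0,"tx":85,"ty":10,"tz":5,"wx":0,"wy":0,"wz":0},{"fingers":0,"tx":110,"ty":14,"tz":10,"wx":0,"wy":0,"wz":0},{"fingers":0,"tx":130,"ty":17,"tz":15,"wx":0,"wy":0,"wz":0},{"fingers":0,"tx":145,"ty":18,"tz":20,"wx":0,"wy":0,"wz":0},{"fingers":0,"tx":149,"ty":18,"tz":25,"wx":0,"wy":0,"wz":0},{"fingers":0,"tx":149,"ty":18,"tz":25,"wx":0,"wy":0,"wz":0},{"fingers":0,"tx":149,"ty":18,"tz":25,"wx":0,"wy":0,"wz":0},{"fingers":0,"tx":149,"ty":18,"tz":25,"wx":0,"wy":0,"wz":0}]' 55
python3 go.py .547 .0776 .026 -2
python3 - <<'E'
from h import *
snap('wrist','w3'); snap('top','t3')
a=load('w3')['p'][:,:,::-1]; b=load('t3')['p'][210:285,200:300,::-1]
cv2.imwrite('pics/v3.png',np.hstack([a[:300,170:470],cv2.resize(b,(400,300),interpolation=2)]))
E
```

```text
clock: 9.25
ee_pos: [0.5475, 0.0747, 0.0956]
tool_rot: [0.0, 0.721, 0.693, 0.0]
wrist_force: [0.9, 0.5, -1.1]
opening: 0.0155
finger_force: 55.0
t 9.25 tcp [0.5475 0.0747 0.0956] F [ 0.9  0.5 -1.1] open 0.015548658135781266 q [-0.91  0.43  0.84  2.   -0.41  0.89  0.11]
shift [ 2.9 -0.7 69.6] turn [ 0.     0.    -0.005]
```

View pics/v3.png

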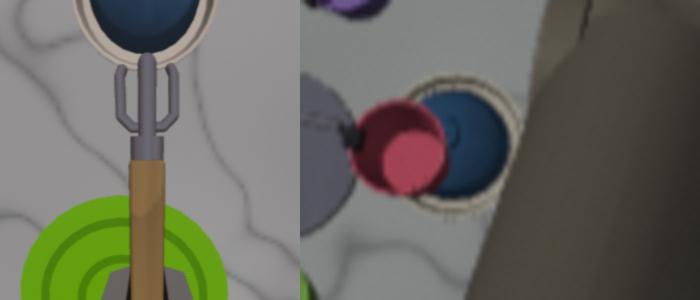

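In the wrist view the rod at x≈147 is midway between the loop sides at 121 and 174, and the rod's bend is at row 55. I'll check the fore-aft fit.

```bash
python3 - <<'E'
from h import *
print('loop end bar',px('w3',317,127,.03),'sides',px('w3',291,95,.03),px('w3',344,95,.03),'dish rim near',px('w3',317,68,.02))
print('bend',px('w3',317,54,.1446+.004), 'rod',px('w3',317,100,.148))
W=cloud('w3')
for v in (55,60,70,90,110): print(v,W[v,317].round(4))
E
```

```text
loop end bar [0.55131466 0.16388571 0.03      ] sides [0.53280065 0.18743356 0.03      ] [0.57238712 0.18585634 0.03      ] dish rim near [0.55304994 0.20727645 0.02      ]
bend [0.5520172  0.18476991 0.1486    ] rod [0.55132005 0.16721279 0.148     ]
55 [0.552  0.1851 0.1458]
60 [0.5519 0.1827 0.1477]
70 [0.5518 0.179  0.1476]
90 [0.5515 0.1713 0.147 ]
110 [0.5512 0.1632 0.148 ]
```

```bash
python3 -m pendant '[{"fingers":0,"tx":3,"ty":0,"tz":10,"wx":0,"wy":0,"wz":0},{"fingers":0,"tx":3,"ty":0,"tz":20,"wx":0,"wy":0,"wz":0},{"fingers":0,"tx":3,"ty":0,"tz":30,"wx":0,"wy":0,"wz":0},{"fingers":0,"tx":3,"ty":0,"tz":40,"wx":0,"wy":0,"wz":0},{"fingers":0,"tx":3,"ty":0,"tz":50,"wx":0,"wy":0,"wz":0},{"fingers":0,"tx":3,"ty":0,"tz":58,"wx":0,"wy":0,"wz":0},{"fingers":0,"tx":3,"ty":0,"tz":65,"wx":0,"wy":0,"wz":0},{"fingers":0,"tx":3,"ty":0,"tz":70,"wx":0,"wy":0,"wz":0},{"fingers":0,"tx":3,"ty":0,"tz":70,"wx":0,"wy":0,"wz":0},{"fingers":0,"tx":3,"ty":0,"tz":70,"wx":0,"wy":0,"wz":0}]' 55
python3 go.py .547 .0776 .025 -2
python3 - <<'E'
from h import *
snap('wrist','w4'); snap('scene','s4')
a=load('w4')['p'][:,:,::-1]; b=load('s4')['p'][180:300,300:460,::-1]
cv2.imwrite('pics/v4.png',np.hstack([a[:300,170:470],cv2.resize(b,(400,300),interpolation=2)]))
E
```

```text
clock: 10.35
ee_pos: [0.5477, 0.0788, 0.0254]
tool_rot: [0.0, 0.72, 0.693, 0.0]
wrist_force: [-0.2, 0.9, -0.6]
opening: 0.0158
finger_force: 55.0
t 10.35 tcp [0.5477 0.0788 0.0254] F [-0.2  0.9 -0.6] open 0.01575708324390961 q [-0.84  0.53  0.75  2.04 -0.52  0.77  0.19]
shift [-1.2 -0.6  0.4] turn [ 0.     0.    -0.003]
```

View pics/v4.png

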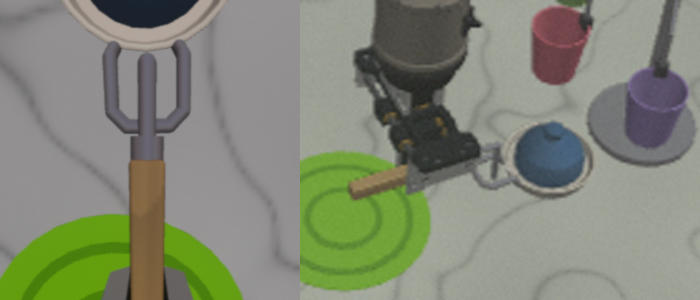

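The prong is inside the loop with no contact force. I drag gently now.

```bash
python3 -m pendant '[{"fingers":0,"tx":-5,"ty":0,"tz":0,"wx":0,"wy":0,"wz":0},{"fingers":0,"tx":-10,"ty":0,"tz":0,"wx":0,"wy":0,"wz":0},{"fingers":0,"tx":-16,"ty":-1,"tz":0,"wx":0,"wy":0,"wz":0},{"fingers":0,"tx":-24,"ty":-2,"tz":0,"wx":0,"wy":0,"wz":0},{"fingers":0,"tx":-34,"ty":-3,"tz":0,"wx":0,"wy":0,"wz":0},{"fingers":0,"tx":-46,"ty":-5,"tz":0,"wx":0,"wy":0,"wz":0},{"fingers":0,"tx":-59,"ty":-6,"tz":0,"wx":0,"wy":0,"wz":0},{"fingers":0,"tx":-72,"ty":-8,"tz":0,"wx":0,"wy":0,"wz":0},{"fingers":0,"tx":-84,"ty":-9,"tz":0,"wx":0,"wy":0,"wz":0},{"fingers":0,"tx":-94,"ty":-10,"tz":0,"wx":0,"wy":0,"wz":0}]' 55
python3 go.py .509 -.187 .025 -2
python3 - <<'E'
from h import *
snap('wrist','w5'); snap('scene','s5')
a=load('w5')['p'][:,:,::-1]; b=load('s5')['p'][180:300,300:460,::-1]
cv2.imwrite('pics/v5.png',np.hstack([a[:300,170:470],cv2.resize(b,(400,300),interpolation=2)]))
E
```

```text
clock: 11.45
ee_pos: [0.5338, -0.0161, 0.0253]
tool_rot: [0.0, 0.721, 0.693, -0.0]
wrist_force: [0.4, 2.2, -0.6]
opening: 0.0153
finger_force: 55.0
t 11.45 tcp [ 0.5338 -0.0161  0.0253] F [ 0.4  2.2 -0.6] open 0.01533373690322649 q [-0.68  0.5   0.75  2.08 -0.51  0.74  0.35]
shift [-171.8  -18.1    0.3] turn [-0.     0.    -0.004]
```

View pics/v5.png

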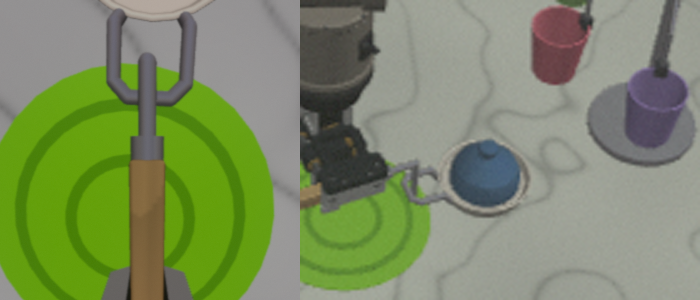

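The dish trails on the prong with the lid on, at about 2 N pull. Continuing.

```bash
python3 -m pendant '[{"fingers":0,"tx":-6,"ty":-1,"tz":0,"wx":0,"wy":0,"wz":0},{"fingers":0,"tx":-16,"ty":-2,"tz":0,"wx":0,"wy":0,"wz":0},{"fingers":0,"tx":-28,"ty":-3,"tz":0,"wx":0,"wy":0,"wz":0},{"fingers":0,"tx":-41,"ty":-4,"tz":0,"wx":0,"wy":0,"wz":0},{"fingers":0,"tx":-54,"ty":-6,"tz":0,"wx":0,"wy":0,"wz":0},{"fingers":0,"tx":-67,"ty":-7,"tz":0,"wx":0,"wy":0,"wz":0},{"fingers":0,"tx":-80,"ty":-8,"tz":0,"wx":0,"wy":0,"wz":0},{"fingers":0,"tx":-93,"ty":-10,"tz":0,"wx":0,"wy":0,"wz":0},{"fingers":0,"tx":-105,"ty":-11,"tz":0,"wx":0,"wy":0,"wz":0},{"fingers":0,"tx":-114,"ty":-12,"tz":0,"wx":0,"wy":0,"wz":0}]' 55
python3 -m pendant '[{"fingers":0,"tx":-8,"ty":-1,"tz":0,"wx":0,"wy":0,"wz":0},{"fingers":0,"tx":-17,"ty":-2,"tz":0,"wx":0,"wy":0,"wz":0},{"fingers":0,"tx":-26,"ty":-3,"tz":0,"wx":0,"wy":0,"wz":0},{"fingers":0,"tx":-35,"ty":-4,"tz":0,"wx":0,"wy":0,"wz":0},{"fingers":0,"tx":-43,"ty":-5,"tz":0,"wx":0,"wy":0,"wz":0},{"fingers":0,"tx":-50,"ty":-5,"tz":0,"wx":0,"wy":0,"wz":0},{"fingers":0,"tx":-55,"ty":-6,"tz":0,"wx":0,"wy":0,"wz":0},{"fingers":0,"tx":-58,"ty":-6,"tz":0,"wx":0,"wy":0,"wz":0},{"fingers":0,"tx":-58,"ty":-6,"tz":0,"wx":0,"wy":0,"wz":0},{"fingers":0,"tx":-58,"ty":-6,"tz":0,"wx":0,"wy":0,"wz":0}]' 55
python3 go.py .509 -.187 .025 -2
python3 - <<'E'
from h import *
snap('wrist','w6'); snap('scene','s6'); snap('top','t6')
a=load('w6')['p'][:,:,::-1]; b=load('s6')['p'][200:320,240:400,::-1]; c=load('t6')['p'][210:310,260:360,::-1]
cv2.imwrite('pics/v6.png',np.vstack([np.hstack([a[:300,120:520],cv2.resize(b,(400,300),interpolation=2)]),np.hstack([cv2.resize(c,(300,300),interpolation=2),np.zeros((300,500,3),np.uint8)])]))
W=cloud('s6');p=load('s6')['p'].astype(int); lid=(p[...,2]>p[...,0]*1.6)&(W[...,2]>.03)&(W[...,2]<.08)&(abs(W[...,1])<.12)&(abs(W[...,0]-.52)<.1)
q=W[lid]; print('lid',len(q),q.min(0),q.max(0))
E
```

```text
clock: 12.55
ee_pos: [0.5175, -0.1295, 0.0253]
tool_rot: [0.0, 0.721, 0.693, -0.0]
wrist_force: [0.5, 2.4, -1.3]
opening: 0.0153
finger_force: 55.0
clock: 13.55
ee_pos: [0.5095, -0.186, 0.0253]
tool_rot: [0.0, 0.72, 0.694, -0.0]
wrist_force: [-0.8, -1.1, -1.6]
opening: 0.0155
finger_force: 55.0
t 13.55 tcp [ 0.5095 -0.186   0.0253] F [-0.8 -1.1 -1.6] open 0.015476236938955518 q [-0.35  0.51  0.74  2.06 -0.5   0.75  0.67]
shift [-1.1 -0.5  0.3] turn [ 0.     0.    -0.003]
lid 163 [ 0.52005868 -0.01468339  0.0300267 ] [0.56021517 0.04099677 0.07507187]
```

View pics/v6.png

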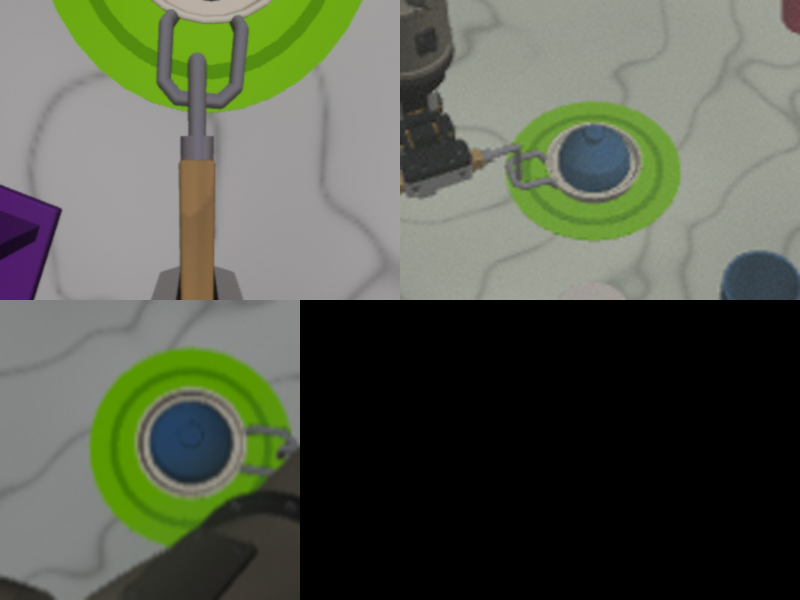

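The dish, with lid on, stands centred on the trivet, with its loop inside the rim too. I ease the prong off the end bar, lift it straight out and go back over the rest.

```bash
python3 -m pendant '[{"fingers":0,"tx":6,"ty":0,"tz":0,"wx":0,"wy":0,"wz":0},{"fingers":0,"tx":8,"ty":0,"tz":0,"wx":0,"wy":0,"wz":0},{"fingers":0,"tx":8,"ty":0,"tz":-12,"wx":0,"wy":0,"wz":0},{"fingers":0,"tx":8,"ty":0,"tz":-30,"wx":0,"wy":0,"wz":0},{"fingers":0,"tx":8,"ty":0,"tz":-55,"wx":0,"wy":0,"wz":0},{"fingers":0,"tx":8,"ty":0,"tz":-85,"wx":0,"wy":0,"wz":0},{"fingers":0,"tx":-20,"ty":-3,"tz":-90,"wx":0,"wy":0,"wz":0.05},{"fingers":0,"tx":-60,"ty":-8,"tz":-90,"wx":0,"wy":0,"wz":0.1},{"fingers":0,"tx":-100,"ty":-12,"tz":-90,"wx":0,"wy":0,"wz":0.15},{"fingers":0,"tx":-140,"ty":-16,"tz":-90,"wx":0,"wy":0,"wz":0.2}]' 55
python3 go.py .4827 -.3608 .0303 -13.65
```

```text
clock: 14.7
ee_pos: [0.4881, -0.3265, 0.1164]
tool_rot: [0.0, 0.786, 0.618, 0.0]
wrist_force: [0.8, -0.9, -0.3]
opening: 0.0153
finger_force: 55.0
t 14.7 tcp [ 0.4881 -0.3265  0.1164] F [ 0.8 -0.9 -0.3] open 0.015304571059406002 q [-0.19  0.48  0.88  1.9  -0.45  0.97  0.66]
shift [-34.6   2.9  86.1] turn [ 0.001 -0.    -0.001]
```

```bash
python3 -m pendant '[{"fingers":0,"tx":-20,"ty":2,"tz":0,"wx":0,"wy":0,"wz":0},{"fingers":0,"tx":-34,"ty":3,"tz":0,"wx":0,"wy":0,"wz":0},{"fingers":0,"tx":-34,"ty":3,"tz":20,"wx":0,"wy":0,"wz":0},{"fingers":0,"tx":-34,"ty":3,"tz":40,"wx":0,"wy":0,"wz":0},{"fingers":0,"tx":-34,"ty":3,"tz":55,"wx":0,"wy":0,"wz":0},{"fingers":0,"tx":-34,"ty":3,"tz":67,"wx":0,"wy":0,"wz":0},{"fingers":0,"tx":-34,"ty":3,"tz":76,"wx":0,"wy":0,"wz":0},{"fingers":0,"tx":-34,"ty":3,"tz":82,"wx":0,"wy":0,"wz":0},{"fingers":0,"tx":-34,"ty":3,"tz":83,"wx":0,"wy":0,"wz":0},{"fingers":0,"tx":-34,"ty":3,"tz":83,"wx":0,"wy":0,"wz":0}]' 55
python3 go.py .4827 -.3608 .0303 -13.65
python3 - <<'E'
from h import *
snap('wrist','w7'); snap('scene','s7')
a=load('w7')['p'][:,:,::-1]; b=load('s7')['p'][230:335,120:260,::-1]
cv2.imwrite('pics/v7.png',np.hstack([a[:300,120:520],cv2.resize(b,(400,300),interpolation=2)]))
E
```

```text
clock: 15.7
ee_pos: [0.4831, -0.3591, 0.0325]
tool_rot: [0.0, 0.786, 0.618, -0.0]
wrist_force: [0.8, -0.9, -0.3]
opening: 0.0159
finger_force: 55.0
t 15.7 tcp [ 0.4831 -0.3591  0.0325] F [ 0.8 -0.9 -0.3] open 0.015926881652946926 q [-0.04  0.6   0.78  1.93 -0.56  0.84  0.8 ]
shift [-1.7 -0.   2.2] turn [0. 0. 0.]
```

View pics/v7.png

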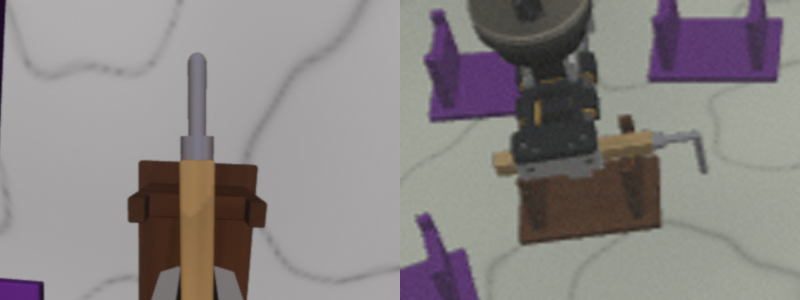

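The handle is centred between the lips over the saddles with the prong down. I have gone over the allowed 10 picture views, so further checks will be numeric. I lower 2 mm, release and retreat.

```bash
python3 -m pendant '[{"fingers":0,"tx":-1,"ty":0,"tz":1,"wx":0,"wy":0,"wz":0},{"fingers":0,"tx":-1,"ty":0,"tz":2,"wx":0,"wy":0,"wz":0},{"fingers":0,"tx":-1,"ty":0,"tz":2,"wx":0,"wy":0,"wz":0},{"fingers":20,"tx":-1,"ty":0,"tz":2,"wx":0,"wy":0,"wz":0},{"fingers":30,"tx":-1,"ty":0,"tz":2,"wx":0,"wy":0,"wz":0},{"fingers":50,"tx":-1,"ty":0,"tz":2,"wx":0,"wy":0,"wz":0},{"fingers":70,"tx":-1,"ty":0,"tz":2,"wx":0,"wy":0,"wz":0},{"fingers":70,"tx":-1,"ty":0,"tz":2,"wx":0,"wy":0,"wz":0},{"fingers":70,"tx":-1,"ty":0,"tz":2,"wx":0,"wy":0,"wz":0},{"fingers":70,"tx":-1,"ty":0,"tz":2,"wx":0,"wy":0,"wz":0}]' 55
python3 -m pendant '[{"fingers":70,"tx":0,"ty":0,"tz":-8,"wx":0,"wy":0,"wz":0},{"fingers":70,"tx":0,"ty":0,"tz":-20,"wx":0,"wy":0,"wz":0},{"fingers":70,"tx":0,"ty":0,"tz":-40,"wx":0,"wy":0,"wz":0},{"fingers":70,"tx":0,"ty":0,"tz":-65,"wx":0,"wy":0,"wz":0},{"fingers":70,"tx":0,"ty":0,"tz":-95,"wx":0,"wy":0,"wz":0},{"fingers":70,"tx":0,"ty":0,"tz":-130,"wx":0,"wy":0,"wz":0},{"fingers":70,"tx":0,"ty":0,"tz":-160,"wx":0,"wy":0,"wz":0},{"fingers":70,"tx":0,"ty":0,"tz":-180,"wx":0,"wy":0,"wz":0},{"fingers":70,"tx":0,"ty":0,"tz":-185,"wx":0,"wy":0,"wz":0},{"fingers":70,"tx":0,"ty":0,"tz":-185,"wx":0,"wy":0,"wz":0}]'
python3 - <<'E'
from h import *
snap('wrist','w8'); snap('top','t8'); snap('scene','s8')
W=cloud('w8');p=load('w8')['p'].astype(int)
w=(W[...,2]>.06)&(W[...,2]<.11)&(p[...,0]-p[...,2]>45)&(abs(W[...,0]-.482)<.06)&(abs(W[...,1]+.361)<.11); q=W[w]
print('handle',len(q),q[:,2].min(),q[:,2].max(),cv2.minAreaRect((q[:,:2]*1000).astype(np.float32)))
A=q[q[:,1]>-.32];B=q[q[:,1]<-.40];print('ends z',A[:,2].mean(),B[:,2].mean())
W=cloud('t8');p=load('t8')['p'].astype(int);W0=cloud('top1');p0=load('top1')['p'].astype(int)
d=(W[...,2]>.012)&(W[...,2]<.09)&(abs(W[...,0]-.523)<.1)&(W[...,1]<.09)&(W[...,1]>-.055); q=W[d];print('dish',q.min(0),q.max(0))
for n,(a,b,c,e) in dict(carousel=(110,250,175,300),mugjarcup=(285,440,145,195)).items(): 
    print(n,np.abs(p[c:e,a:b]-p0[c:e,a:b]).max(-1).__gt__(60).sum())
E
```

```text
clock: 16.8
ee_pos: [0.4828, -0.3599, 0.0303]
tool_rot: [0.0, 0.786, 0.618, -0.0]
wrist_force: [-0.7, 0.0, -0.4]
opening: 0.0646
finger_force: 0.0
clock: 17.8
ee_pos: [0.483, -0.36, 0.2162]
tool_rot: [0.001, 0.786, 0.618, 0.001]
wrist_force: [1.2, 0.3, -0.9]
opening: 0.0703
finger_force: 0.0
handle 2041 0.06375938928983199 0.08978567422732237 ((483.22344970703125, -360.98077392578125), (137.40435791015625, 16.13408660888672), 76.05540466308594)
ends z 0.08694463988509067 0.08655708223623652
dish [ 0.45152463 -0.05416908  0.01206664] [0.57932648 0.06293957 0.08051953]
carousel 374
mugjarcup 0
```

```bash
python3 - <<'E'
from h import *
a=load('t8')['p'].astype(int);b=load('top1')['p'].astype(int)
print([(np.abs(a-b).max(-1)>60)[175:300,i:i+25].sum() for i in range(110,250,25)])
p,q=a[232:258,212:240],b[232:258,212:240]; f=lambda p:(p[...,0]>p[...,2]*1.5)&(p[...,0]>90)
print([np.argwhere(f(x)).mean(0).round(2) for x in(p,q)])
job.job_done()
E
```

```text
[np.int64(0), np.int64(0), np.int64(0), np.int64(0), np.int64(31), np.int64(370)]
[array([16.9 , 15.12]), array([17.01, 15.14])]
the job is handed in; nothing more can be done
```

The job is handed in at about 18 s: the dish, lid on, stands centred on the lime trivet, the hook lies level across both saddles with its prong down, and the carousel, mug, jar and snack cup are unmoved; I went over the picture limit, viewing 12 instead of 10.

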